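# Draw back a sprung belt tensioner and pin it for fitting

## Task

The belt tensioner on the table has to be locked back so that a belt can be slipped on. Pick up the loose round pin and lay it level across the open slots of the two cheeks, where it rests on the wheel's rim; then press the sprung fork arm down, hold it while the pin drops into the wheel's notch, and ease the arm up, without letting it fly back, until the pin alone holds it. Leave the spanner, tape, marker and bottle where they are.

Things in the scene. Friction and masses are not known exactly. Their poses are not given: they have to be found in the camera images.
- tensioner: Grey steel bracket of a belt tensioner, fixed: base plate 124 x 120 x 10 mm, two upright cheeks 158 mm high, 6 mm thick, 60 mm apart inside. Origin: centre of the plate's underside, on the table; x along the level axle (88 mm up), z up; the fork arm reaches out to -y. Each cheek has an open slot right above the axle: 14 mm wide, floor at z = 0.126, flaring from z = 0.148 to 26 mm at the top.
- rim_top (a point): Point on the bracket's x = 0, y = 0, at z = 0.138: top of the wheel's rim midway between the cheeks. The steel wheel sits on the axle, 100 mm across, 14 mm thick, with one notch in its rim 15.5 mm wide, 14 mm deep. The rim blocks the slots, so a pin laid in both rests on it, its centre at z = 0.144, until the notch comes under it; then it falls 12 mm. Axes as the bracket's.
- pin_seat (a point): Point on the bracket's x = 0, y = 0, at z = 0.132: the pin's centre when it has dropped home onto the floors of both slots, inside the notch (its top then flush with the rim). Axes as the bracket's: x along the axle and the seated pin.
- tension_arm (a joint): Turn of wheel and arm (one piece), rad. 0: arm up on its stop, 20 degrees above level, notch 35 degrees from the top on the far side. Grows as the arm is pressed down. 0.61: notch centred under the slots, arm 15 degrees below level; the pin falls in from about 0.56 to 0.66; stop at 0.70. A spring drives it up: 5 N at the grip at first, 8 N at the notch. Let go, the pinned arm stays at 0.53.
- grip_bar (a point): Centre of the round black grip bar across the end of the fork arm: 16 mm thick, 72 mm long between the fork's bars, parallel to the axle, on an arc of 165 mm radius about it. It is 144 mm above the table at the start and 45 mm with the notch under the slots. An idler roller, 47 mm across, turns freely between the bars 57 mm nearer the axle.
- pin_center (a point): Centre of the locking pin: a plain steel dowel, 12 mm thick, 110 mm long, 0.06 to 0.13 kg, lying loose on the table; it rolls if nudged. x runs along the pin. Its other axes turn as it rolls.
- spanner_13: Combination spanner, steel, 186 x 27 x 8 mm, lying flat. Origin: centre of its underside. Leave it.
- thread_tape: Small spool of thread tape, 54 mm across, 16 mm high, lying flat. Origin: centre of its underside. Leave it.
- marker_pen: White marker pen with a black cap, 132 mm long, 17 mm thick, lying. Origin: centre of its underside. Leave it.
- threadlock_bottle: Red bottle, 24 x 36 x 92 mm, standing. Origin: centre of its underside. Leave it standing.

How it is judged:
By the outcome, as a careful person would: the job done as asked, in the order asked, and still so for the second after the job is handed in, with the robot touching nothing.
It also fails if it takes over 54 s, if anything falls off the work surface, if the arm or the gripper's body presses on something with over 40 N, if the wrist force passes 120 N, or if a joint passes its speed limit or range.

## Robot

A 7-joint arm with a two-finger parallel gripper is mounted at the origin on a cart in front of the work surface, level with it; the furniture and walls round the work are solid. World frame = base frame: x ahead of the robot, y to its left, z up, the work surface at z = 0. Lengths are in m, angles in degrees, forces in N, time in s.
With the tool pointing down it reaches from about 0.4 to 0.85 m from the base axis. Payload 10.4 kg.
Tool frame: the origin (TCP) lies midway between the tips of the shut fingers; the grasp point (between the pads) lies 19 mm behind it; z points along the fingers, y is the direction in which the jaws open and shut (so a half turn about z gives the same grasp; the last joint's range is limited). The gripper opens to 87 mm and grips with 3 to 60 N. Pads are 19 mm wide; open, the fingers measure 117 mm over their backs; the gripper's body (75 mm by 190 mm) begins 51 mm behind the grasp point.
Start: joints at [-73.717, 19.034, -3.707, 83.658, 1.238, 77.344, -5.071], TCP at [0.189, 0.596, 0.223] pointing down, gripper open.
Joint ranges: [-148.97, 148.97], [-28.65, 121.19], [-84.17, 76.75], [9.2, 138.47], [-72.65, 252.65], [3.7, 117.97], [-149.18, 149.18]. Speed limits (degrees/s): [127.2, 127.2, 159.86, 159.86, 180, 180, 180].

## Interface

Orientations are given as [roll, pitch, yaw] about the fixed x, y, z axes, in that order (R = Rz(yaw) Ry(pitch) Rx(roll)).
In Python, from station import state, grab_frame, camera_params, ctrl gives the robot as it stands.
- The arm moves only by the tool step_arm, never from a script. Its argument "plan" is a list of rows, each an object of numbers: "dx", "dy", "dz": the shift along the tool's x, y, z in cm; "wx", "wy", "wz": the turn, a rotation vector about the tool's x, y, z in rad; "hand": the finger opening in cm, from 0 to 8.7. In form: [{"dx": .., "dy": .., "dz": .., "wx": .., "wy": .., "wz": .., "hand": ..}, ...]. A call has 1 to 10 rows; each row is the pose to reach, as a shift and turn from the pose measured when the call began, along the tool's axes at that moment; what a row does not reach only later rows make up. A row lasts 1/10 s, in which the tool goes at most 50 mm and 8.59 degrees, less where a joint would pass 70% of its speed; a pose out of reach is approached as far as the arm can. A call with a gripper value outside its range is refused whole. The fingers move at their own pace and stop on an object; the grip force is fixed at half the most. Time passes only in rows, so rows that repeat a pose let the fingers close. It gives the time, the measured TCP pose, the force and the opening at its end, in the units of the state.
- state(): the state, without advancing time (a new reading comes with each control period).
- grab_frame(name): name is "scene" or "top" or "wrist"; returns the picture (420x560x3 uint8, red, green, blue); there is no depth.
- camera_params(name): a dict with "mtx" (3x3 intrinsics, pixels), "dist_coeffs" ([k1, k2, p1, p2, k3] as OpenCV has them; the pictures are not rectified), "pose" (4x4, takes a point from camera to world coordinates); the wrist camera has in their place "tool_from_camera" (4x4, takes a point from camera to tool coordinates, whose origin is the TCP and whose axes are the flange's). Camera axes: x right, y down, z forward; pixel columns grow to the right and rows downward; lengths in m; the calibration is good to about 2 mm. A picture is of the moment at which its call begins: read the wrist's pose just before it. camera_params takes no time and is no camera call.
- ctrl.job_done(): hands the job in, once; it reports no verdict.
The state is a dict: "time": time; "joints": joint angles; "joint_vel": joint speeds; "effort": joint torques, N m; "eef_pos": TCP position; "orientation": TCP orientation; "ft_force": force on the tool from outside, world axes, zero at the start; "ft_torque": the same for the moment, N m; "gripper_width": finger opening in m.
Only numpy, scipy, OpenCV 4.12 (cv2) and the standard library are available. Lean on these libraries where they do the work, as an engineer would, in place of code of your own. Each camera call takes 0.05 s, during which the arm holds its last target.

## Working session

There is one attempt and no reset: what is moved stays moved. The work goes in short steps, Python scripts to look and compute and a tool call to move; the robot and the scene stay as the last step left them, time stands still between calls to the robot, and variables do not carry over. Pictures are saved under pics/ and viewed, and the job is handed in when it is done.

Besides the shell and the picture viewer there is one more tool, called after "Call:" as a command line: name --argument value ..., lists and objects as JSON in quotes. step_arm: Moves the arm, as the interface text tells. Its arguments: {"type":"object","properties":{"plan":{"type":"array"}},"required":["plan"]}

```bash
mkdir -p pics
cat > h.py <<'E'
import numpy as np,cv2
from station import state,grab_frame,camera_params,ctrl
from scipy.spatial.transform import Rotation as R
def save(n,f): cv2.imwrite(f'pics/{f}.png',cv2.cvtColor(n,cv2.COLOR_RGB2BGR))
def ray(c,uv,pose=None):
    p=camera_params(c); P=p['pose'] if pose is None else pose
    P=np.array(P); q=cv2.undistortPoints(np.array(uv,float).reshape(-1,1,2),np.array(p['mtx']),np.array(p['dist_coeffs'])).reshape(-1,2)
    d=np.c_[q,np.ones(len(q))]@P[:3,:3].T
    return P[:3,3],d
def plane(c,uv,z,pose=None):
    o,d=ray(c,uv,pose); return o+d*((z-o[2])/d[:,2])[:,None]
def proj(c,X,pose=None):
    p=camera_params(c); P=np.array(p['pose'] if pose is None else pose); Pi=np.linalg.inv(P)
    X=np.atleast_2d(X).astype(float)
    return cv2.projectPoints(X,cv2.Rodrigues(Pi[:3,:3])[0],Pi[:3,3],np.array(p['mtx']),np.array(p['dist_coeffs']))[0].reshape(-1,2)
def wpose(s=None):
    s=s or state(); T=np.eye(4); T[:3,:3]=R.from_euler('xyz',s['orientation'],degrees=True).as_matrix(); T[:3,3]=s['eef_pos']
    return T@np.array(camera_params('wrist')['tool_from_camera'])
def rel(pos,Rm=None):
    s=state(); R0=R.from_euler('xyz',s['orientation'],degrees=True)
    t=R0.inv().apply(np.array(pos)-s['eef_pos'])*100
    w=(R0.inv()*Rm).as_rotvec() if Rm is not None else np.zeros(3)
    return np.round(t,2),np.round(w,4)
E
python3 - <<'E'
from h import *
np.set_printoptions(precision=4,suppress=True)
s=state();print(s)
print(camera_params('wrist')['tool_from_camera'])
for n in ['scene','top','wrist']:
    save(grab_frame(n),n+'0'); 
    if n!='wrist': print(np.array(camera_params(n)['pose']))
E
```

```text
{'time': 0.0, 'joints': array([-73.7159,  19.0704,  -3.7066,  83.7054,   1.239 ,  77.3428,
        -5.0714]), 'joint_vel': array([-0.085 , -0.0332,  0.0364, -0.048 ,  0.065 ,  0.0072, -0.0025]), 'effort': array([  0.0002, -62.326 ,   0.0245, -38.9875,  -0.0615,   0.0402,
         0.0001]), 'eef_pos': array([0.1887, 0.5954, 0.2218]), 'orientation': array([-179.9215,    0.0052,  162.4214]), 'ft_force': array([ 0.265 , -0.0542, -0.1988]), 'ft_torque': array([ 0.0042, -0.0021,  0.0179]), 'gripper_width': 0.0865848607307624}
[[ 0.0001 -0.9616 -0.2745  0.0745]
 [ 1.      0.0002 -0.0004 -0.0002]
 [ 0.0004 -0.2745  0.9616 -0.1624]
 [ 0.      0.      0.      1.    ]]
[[ 0.8805 -0.3639  0.3038  0.3379]
 [-0.4739 -0.6902  0.5468 -0.5689]
 [ 0.0107 -0.6254 -0.7802  0.8407]
 [ 0.      0.      0.      1.    ]]
[[ 0.0076 -0.9735  0.2287  0.4239]
 [-1.     -0.0068  0.0046 -0.0687]
 [-0.0029 -0.2287 -0.9735  0.9526]
 [ 0.      0.      0.      1.    ]]
```

View pics/scene0.png

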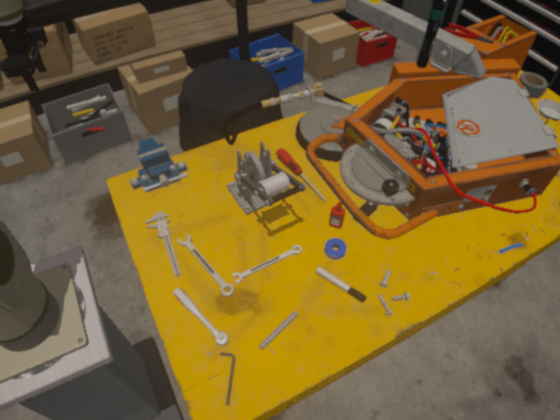

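View pics/top0.png

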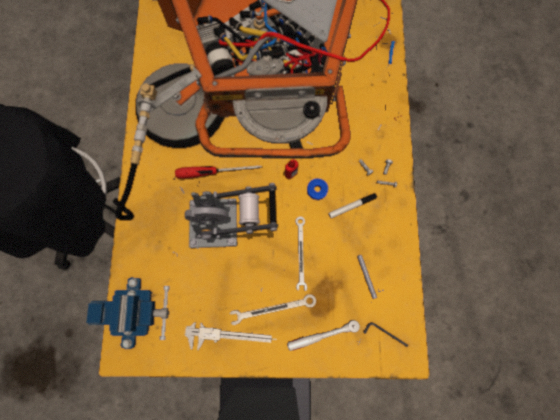

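View pics/wrist0.png

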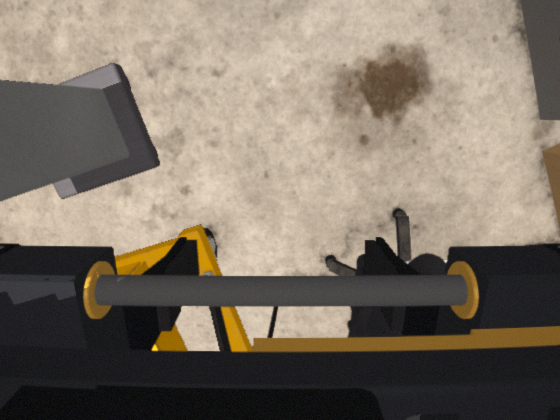

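The top view shows the pin at about (367,276), with the tensioner around (213,219) and its arm pointing image-right (−y). I'll zoom in to get exact pixels.

Run:
```python
import cv2
t=cv2.imread('pics/top0.png'); s=cv2.imread('pics/scene0.png')
def z(im,x0,y0,w,h,k,n):
    c=cv2.resize(im[y0:y0+h,x0:x0+w],None,fx=k,fy=k,interpolation=cv2.INTER_CUBIC)
    for i in range(0,w,10): 
        cv2.line(c,(i*k,0),(i*k,6),(0,0,255),1); cv2.putText(c,str(x0+i),(i*k,16),0,.35,(255,255,255),1)
    for i in range(0,h,10): cv2.line(c,(0,i*k),(6,i*k),(0,0,255),1); cv2.putText(c,str(y0+i),(8,i*k+4),0,.35,(255,255,255),1)
    cv2.imwrite(f'pics/{n}.png',c)
z(t,180,175,110,82,7,'tz'); z(s,220,140,100,80,7,'sz')
z(t,350,245,40,60,8,'tp'); z(s,250,300,60,60,8,'sp')
```

```text
(no output)
```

View pics/tz.png

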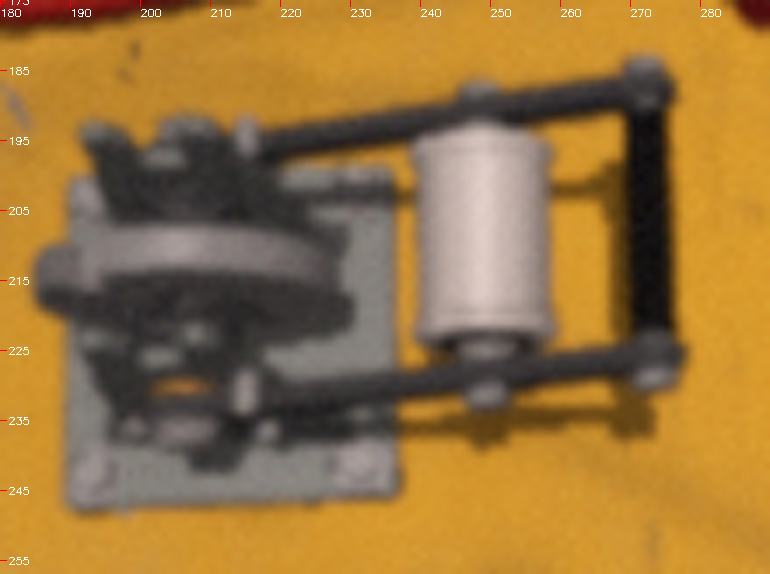

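View pics/sz.png

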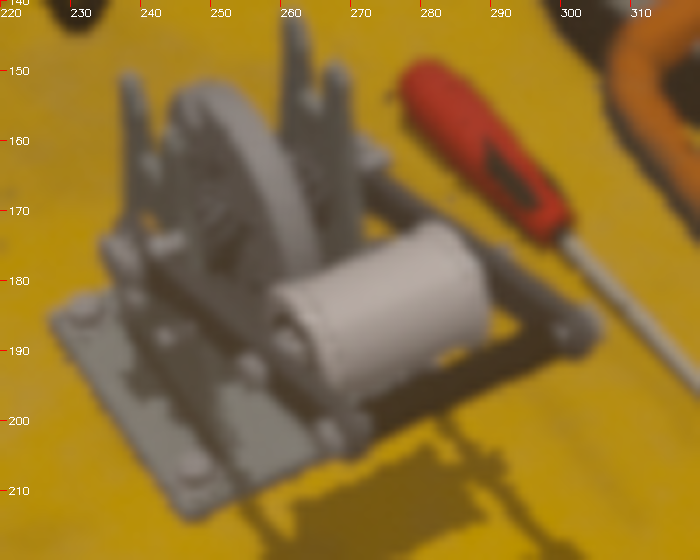

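View pics/tp.png

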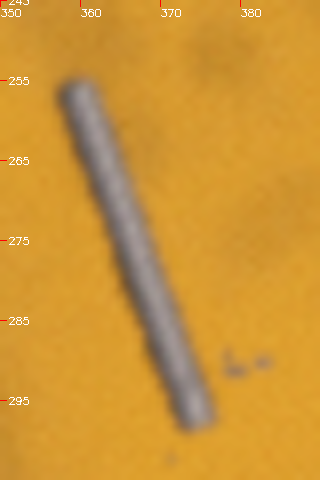

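View pics/sp.png

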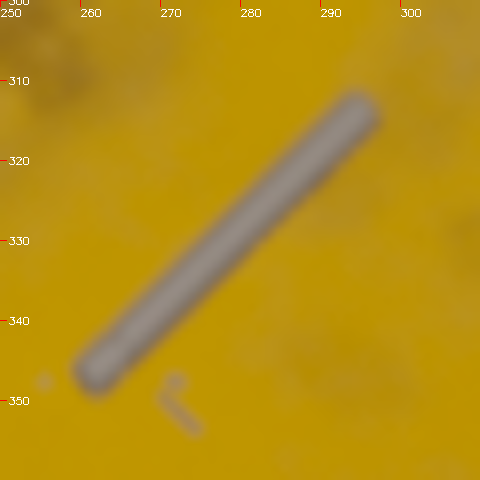

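The zooms show, in top: pin ends (358.7,255.5) and (374.3,297.5), plate corners near (189.5,247.5), (236.5,245.5), (236,199.5), grip bar ends (272,187) and (274,226). In scene: pin ends (294,311.5) and (261,347).

```bash
cat > m.py <<'E'
from h import *
np.set_printoptions(precision=4,suppress=True)
a=plane('top',[(359.2,255.5),(374.0,298)],.006); b=plane('scene',[(294.8,311.8),(260.5,347.5)],.006)
for q in (a,b): print('pin',q.mean(0),np.linalg.norm(q[0]-q[1]),np.degrees(np.arctan2(*(q[0]-q[1])[1::-1])))
p=plane('top',[(189.5,247.5),(236.8,245.5),(236.2,199.2),(189.5,200.5)],.01); print('plate top',p,p.mean(0))
print(np.linalg.norm(np.diff(p,axis=0),axis=1))
p=plane('scene',[(226,186),(247,214)],.01); print('plate scene',p)
# grip bar
g=plane('top',[(272,187),(274,226.5)],.144);print('grip',g,g.mean(0))
g=plane('scene',[(301,188),(270,204)],.144);print('grip sc',g,g.mean(0))
E
python3 m.py
```

```text
pin [ 0.4938 -0.2738  0.006 ] 0.10728183765676745 17.11817894364663
pin [ 0.494 -0.274  0.006] 0.10990956944680265 19.58125015680715
plate top [[0.5615 0.1628 0.01  ]
 [0.5673 0.0457 0.01  ]
 [0.6866 0.0513 0.01  ]
 [0.6823 0.1704 0.01  ]] [0.6244 0.1075 0.01  ]
[0.1173 0.1194 0.1192]
plate scene [[0.5581 0.1585 0.01  ]
 [0.5681 0.0415 0.01  ]]
grip [[ 0.6777 -0.0439  0.144 ]
 [ 0.5887 -0.0494  0.144 ]] [ 0.6332 -0.0466  0.144 ]
grip sc [[ 0.6746 -0.046   0.144 ]
 [ 0.5888 -0.0553  0.144 ]] [ 0.6317 -0.0506  0.144 ]
```

```bash
cat > go.py <<'E'
from h import *
import sys
a=list(map(float,sys.argv[1:]))
s=state();print('t',s['time'],'pos',s['eef_pos'].round(4),s['orientation'].round(2),'F',s['ft_force'].round(1),'w',round(s['gripper_width'],4),'j',s['joints'].round(0))
for i in range(0,len(a),4):
    print(a[i:i+4],*rel(a[i:i+3],R.from_euler('xyz',[180,0,a[i+3]],degrees=True)))
E
python3 go.py 0.42 0.25 0.28 110  0.494 -0.274 0.16 18.5
```

```text
t 0.15 pos [0.1886 0.5956 0.2219] [-179.94    0.    162.42] F [ 0.5 -0.6 -0.3] w 0.0869 j [-74.  19.  -4.  84.   1.  77.  -5.]
[0.42, 0.25, 0.28, 110.0] [-32.49 -25.96  -5.78] [-1.000e-03  5.000e-04  9.149e-01]
[0.494, -0.274, 0.16, 18.5] [-55.37 -73.67   6.27] [-4.0000e-04  1.3000e-03  2.5119e+00]
```

Call:
step_arm --plan '[{"dx": -3.2, "dy": -2.6, "dz": -1.5, "wx": 0, "wy": 0, "wz": 0.1, "hand": 8.7}, {"dx": -6.5, "dy": -5.2, "dz": -3, "wx": 0, "wy": 0, "wz": 0.2, "hand": 8.7}, {"dx": -9.7, "dy": -7.8, "dz": -4.5, "wx": 0, "wy": 0, "wz": 0.3, "hand": 8.7}, {"dx": -13, "dy": -10.4, "dz": -5.8, "wx": 0, "wy": 0, "wz": 0.4, "hand": 8.7}, {"dx": -16.2, "dy": -13, "dz": -5.8, "wx": 0, "wy": 0, "wz": 0.5, "hand": 8.7}, {"dx": -19.5, "dy": -15.6, "dz": -5.8, "wx": 0, "wy": 0, "wz": 0.6, "hand": 8.7}, {"dx": -22.7, "dy": -18.2, "dz": -5.8, "wx": 0, "wy": 0, "wz": 0.7, "hand": 8.7}, {"dx": -26, "dy": -20.8, "dz": -5.8, "wx": 0, "wy": 0, "wz": 0.8, "hand": 8.7}, {"dx": -29.2, "dy": -23.4, "dz": -5.8, "wx": 0, "wy": 0, "wz": 0.9, "hand": 8.7}, {"dx": -32.5, "dy": -26, "dz": -5.8, "wx": 0, "wy": 0, "wz": 1.0, "hand": 8.7}]'

```text
time: 1.15
eef_pos: [0.4205, 0.248, 0.2802]
orientation: [-180.0, 0.0, 104.9]
ft_force: [1.0, 0.5, -0.9]
gripper_width: 0.0872
```

```bash
python3 go.py 0.494 -0.274 0.16 18.5
```

```text
t 1.15 pos [0.4205 0.248  0.2802] [-1.7997e+02  4.0000e-02  1.0490e+02] F [ 1.   0.5 -0.9] w 0.0872 j [-52.  -1.  16.  99.   0.  81. -21.]
[0.494, -0.274, 0.16, 18.5] [-52.33  -6.31  12.06] [1.0000e-04 1.0000e-03 1.5079e+00]
```

Call:
step_arm --plan '[{"dx": -3.5, "dy": -0.4, "dz": 0, "wz": 0.14, "hand": 8.7}, {"dx": -7, "dy": -0.8, "dz": 0, "wz": 0.28, "hand": 8.7}, {"dx": -11, "dy": -1.3, "dz": 0, "wz": 0.42, "hand": 8.7}, {"dx": -15, "dy": -1.8, "dz": 0, "wz": 0.56, "hand": 8.7}, {"dx": -19, "dy": -2.3, "dz": 0, "wz": 0.7, "hand": 8.7}, {"dx": -23, "dy": -2.8, "dz": 0, "wz": 0.84, "hand": 8.7}, {"dx": -27, "dy": -3.2, "dz": 0, "wz": 0.98, "hand": 8.7}, {"dx": -31, "dy": -3.7, "dz": 1, "wz": 1.12, "hand": 8.7}, {"dx": -35, "dy": -4.2, "dz": 2, "wz": 1.26, "hand": 8.7}, {"dx": -39, "dy": -4.7, "dz": 4, "wz": 1.38, "hand": 8.7}]'

```text
validation failed for argument at $.pl...
```

```bash
python3 go.py 0.494 -0.274 0.16 18.5
```

```text
t 1.15 pos [0.4205 0.248  0.2802] [-1.7997e+02  4.0000e-02  1.0490e+02] F [ 1.   0.5 -0.9] w 0.0872 j [-52.  -1.  16.  99.   0.  81. -21.]
[0.494, -0.274, 0.16, 18.5] [-52.33  -6.31  12.06] [1.0000e-04 1.0000e-03 1.5079e+00]
```

All fields are required in each row.

Call:
step_arm --plan '[{"dx": -3.5, "dy": -0.4, "dz": 0, "wx": 0, "wy": 0, "wz": 0.14, "hand": 8.7}, {"dx": -7, "dy": -0.8, "dz": 0, "wx": 0, "wy": 0, "wz": 0.28, "hand": 8.7}, {"dx": -11, "dy": -1.3, "dz": 0, "wx": 0, "wy": 0, "wz": 0.42, "hand": 8.7}, {"dx": -15, "dy": -1.8, "dz": 0, "wx": 0, "wy": 0, "wz": 0.56, "hand": 8.7}, {"dx": -19, "dy": -2.3, "dz": 0, "wx": 0, "wy": 0, "wz": 0.7, "hand": 8.7}, {"dx": -23, "dy": -2.8, "dz": 0, "wx": 0, "wy": 0, "wz": 0.84, "hand": 8.7}, {"dx": -27, "dy": -3.2, "dz": 0, "wx": 0, "wy": 0, "wz": 0.98, "hand": 8.7}, {"dx": -31, "dy": -3.7, "dz": 1, "wx": 0, "wy": 0, "wz": 1.12, "hand": 8.7}, {"dx": -35, "dy": -4.2, "dz": 2, "wx": 0, "wy": 0, "wz": 1.26, "hand": 8.7}, {"dx": -39, "dy": -4.7, "dz": 4, "wx": 0, "wy": 0, "wz": 1.38, "hand": 8.7}]'

```text
time: 2.15
eef_pos: [0.4759, -0.1427, 0.2411]
orientation: [179.9, -0.1, 25.5]
ft_force: [1.5, 1.3, -0.7]
gripper_width: 0.0867
```

```bash
python3 go.py 0.494 -0.274 0.16 18.5
```

```text
t 2.15 pos [ 0.4759 -0.1427  0.2411] [ 1.7992e+02 -1.0000e-01  2.5520e+01] F [ 1.5  1.3 -0.7] w 0.0867 j [-28.   1.  40. 103.  -0.  76. -52.]
[0.494, -0.274, 0.16, 18.5] [-4.03 12.62  8.12] [ 0.0013 -0.0018  0.1225]
```

Call:
step_arm --plan '[{"dx": -1, "dy": 3.2, "dz": 2, "wx": 0, "wy": 0, "wz": 0.03, "hand": 8.7}, {"dx": -2, "dy": 6.4, "dz": 4, "wx": 0, "wy": 0, "wz": 0.06, "hand": 8.7}, {"dx": -3, "dy": 9.5, "dz": 6.2, "wx": 0, "wy": 0, "wz": 0.09, "hand": 8.7}, {"dx": -4, "dy": 12.6, "dz": 8.1, "wx": 0, "wy": 0, "wz": 0.122, "hand": 8.7}, {"dx": -4, "dy": 12.6, "dz": 8.1, "wx": 0, "wy": 0, "wz": 0.122, "hand": 8.7}]'

```text
time: 2.65
eef_pos: [0.4918, -0.2775, 0.1574]
orientation: [179.9, 0.2, 18.2]
ft_force: [-0.4, 1.2, 0.4]
gripper_width: 0.0869
```

```bash
python3 - <<'E'
from h import *
s=state(); T=wpose(s); save(grab_frame('wrist'),'w1'); np.save('T1.npy',T)
print(s['eef_pos'],s['orientation'],s['joints'].round(0)); print(proj('wrist',[[.494,-.274,.006]],T))
E
python3 go.py
```

```text
[ 0.49179775 -0.27751618  0.15737811] [179.92449174   0.19709583  18.17082588] [-14.  18.  47. 100. -14.  68. -36.]
[[276.87380961 185.79532494]]
t 2.7 pos [ 0.4927 -0.2756  0.1586] [1.7995e+02 1.1000e-01 1.8310e+01] F [0.3 1.1 0.5] w 0.0871 j [-14.  18.  47. 100. -13.  68. -36.]
```

View pics/w1.png

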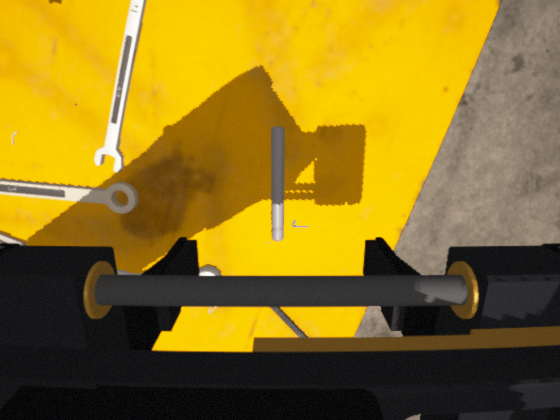

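The wrist view shows the pin nearly vertical at column 278, from row 127 to row 240, between the jaws.

Run:
```python
from h import *
T=np.load('T1.npy'); im=cv2.imread('pics/w1.png')
sub=im[120:248,255:300].astype(int); hsv=cv2.cvtColor(im,cv2.COLOR_BGR2HSV)[120:248,255:300]
m=(hsv[...,1]<90).astype(np.uint8)
n,l,st,c=cv2.connectedComponentsWithStats(m); print(st,c)
k=1+np.argmax(st[1:,4]); pts=np.argwhere(l==k)[:,::-1]+[255,120]
box=cv2.minAreaRect(pts.astype(np.float32)); print(box)
b=cv2.boxPoints(box); b=b[np.argsort(b[:,1])]; e=[b[:2].mean(0),b[2:].mean(0)]
q=plane('wrist',e,.006,T); print(e,q,q.mean(0),np.linalg.norm(q[0]-q[1]),np.degrees(np.arctan2(*(q[1]-q[0])[1::-1])))
```

```text
[[   0    0   45  128 4436]
 [  17    7   12  114 1306]
 [  37  100    8    7   18]] [[ 21.83881876  63.79756537]
 [ 22.3093415   61.93568147]
 [ 39.27777778 103.66666667]]
((277.4999694824219, 183.5), (10.999998092651367, 112.99998474121094), 0.0)
[array([277.49997, 127.     ], dtype=float32), array([277.49997, 240.     ], dtype=float32)] [[ 0.54633071 -0.25758364  0.006     ]
 [ 0.44149487 -0.29171565  0.006     ]] [ 0.49391279 -0.27464964  0.006     ] 0.11025219104446338 -161.96600572345193
```

```bash
python3 go.py .4939 -.2746 .05 18.0 .4939 -.2746 .002 18.0
```

```text
t 2.7 pos [ 0.4927 -0.2756  0.1586] [1.7995e+02 1.1000e-01 1.8310e+01] F [0.3 1.1 0.5] w 0.0871 j [-14.  18.  47. 100. -13.  68. -36.]
[0.4939, -0.2746, 0.05, 18.0] [ 0.17 -0.07 10.86] [0.0009 0.0019 0.0055]
[0.4939, -0.2746, 0.002, 18.0] [ 0.18 -0.07 15.66] [0.0009 0.0019 0.0055]
```

Call:
step_arm --plan '[{"dx": 0.17, "dy": -0.07, "dz": 3, "wx": 0, "wy": 0, "wz": 0.005, "hand": 8.7}, {"dx": 0.17, "dy": -0.07, "dz": 6, "wx": 0, "wy": 0, "wz": 0.005, "hand": 8.7}, {"dx": 0.17, "dy": -0.07, "dz": 9, "wx": 0, "wy": 0, "wz": 0.005, "hand": 8.0}, {"dx": 0.17, "dy": -0.07, "dz": 11.5, "wx": 0, "wy": 0, "wz": 0.005, "hand": 7.0}, {"dx": 0.17, "dy": -0.07, "dz": 13.2, "wx": 0, "wy": 0, "wz": 0.005, "hand": 6}, {"dx": 0.17, "dy": -0.07, "dz": 14.4, "wx": 0, "wy": 0, "wz": 0.005, "hand": 5}, {"dx": 0.17, "dy": -0.07, "dz": 15.0, "wx": 0, "wy": 0, "wz": 0.005, "hand": 5}, {"dx": 0.17, "dy": -0.07, "dz": 15.4, "wx": 0, "wy": 0, "wz": 0.005, "hand": 5}, {"dx": 0.17, "dy": -0.07, "dz": 15.4, "wx": 0, "wy": 0, "wz": 0.005, "hand": 5}]'

```text
time: 3.6
eef_pos: [0.4941, -0.2745, 0.0049]
orientation: [179.9, 0.1, 18.0]
ft_force: [-0.5, -0.7, -0.4]
gripper_width: 0.051
```

```bash
python3 go.py .4939 -.2746 .0018 18.0
```

```text
t 3.6 pos [ 0.4941 -0.2745  0.0049] [1.7994e+02 8.0000e-02 1.8040e+01] F [-0.5 -0.7 -0.4] w 0.051 j [ -8.  30.  40. 107. -24.  52. -29.]
[0.4939, -0.2746, 0.0018, 18.0] [-0.03  0.    0.31] [0.001  0.0014 0.0007]
```

Call:
step_arm --plan '[{"dx": -0.03, "dy": 0, "dz": 0.3, "wx": 0, "wy": 0, "wz": 0, "hand": 4}, {"dx": -0.03, "dy": 0, "dz": 0.3, "wx": 0, "wy": 0, "wz": 0, "hand": 3}, {"dx": -0.03, "dy": 0, "dz": 0.3, "wx": 0, "wy": 0, "wz": 0, "hand": 2}, {"dx": -0.03, "dy": 0, "dz": 0.3, "wx": 0, "wy": 0, "wz": 0, "hand": 0.8}, {"dx": -0.03, "dy": 0, "dz": 0.3, "wx": 0, "wy": 0, "wz": 0, "hand": 0.8}, {"dx": -0.03, "dy": 0, "dz": 0.3, "wx": 0, "wy": 0, "wz": 0, "hand": 0.8}]'

```text
time: 4.2
eef_pos: [0.4939, -0.2746, 0.0019]
orientation: [179.9, 0.1, 18.0]
ft_force: [0.8, -1.0, -0.0]
gripper_width: 0.0122
```

```bash
python3 go.py  .494 -.274 .15 18  .56 -.1 .25 12 .6238 .1073 .24 3.5
```

```text
t 4.2 pos [ 0.4939 -0.2746  0.0019] [1.7994e+02 8.0000e-02 1.8050e+01] F [ 0.8 -1.  -0. ] w 0.0122 j [ -8.  30.  40. 107. -24.  52. -29.]
[0.494, -0.274, 0.15, 18.0] [ 1.000e-02 -4.000e-02 -1.481e+01] [0.001  0.0014 0.0008]
[0.56, -0.1, 0.25, 12.0] [ 11.66 -14.53 -24.84] [0.0011 0.0013 0.1055]
[0.6238, 0.1073, 0.24, 3.5] [ 24.15 -32.26 -23.87] [0.0012 0.0012 0.2539]
```

Call:
step_arm --plan '[{"dx": 0, "dy": 0, "dz": -2, "wx": 0, "wy": 0, "wz": 0, "hand": 0}, {"dx": 0, "dy": 0, "dz": -5, "wx": 0, "wy": 0, "wz": 0, "hand": 0}, {"dx": 0, "dy": 0, "dz": -8.5, "wx": 0, "wy": 0, "wz": 0, "hand": 0}, {"dx": 1, "dy": -1.5, "dz": -12, "wx": 0, "wy": 0, "wz": 0.01, "hand": 0}, {"dx": 2.5, "dy": -3.5, "dz": -15.5, "wx": 0, "wy": 0, "wz": 0.025, "hand": 0}, {"dx": 4.5, "dy": -6, "dz": -18.5, "wx": 0, "wy": 0, "wz": 0.045, "hand": 0}, {"dx": 6.5, "dy": -8.5, "dz": -21, "wx": 0, "wy": 0, "wz": 0.065, "hand": 0}, {"dx": 8.5, "dy": -11.2, "dz": -23, "wx": 0, "wy": 0, "wz": 0.085, "hand": 0}, {"dx": 10.8, "dy": -14.2, "dz": -24, "wx": 0, "wy": 0, "wz": 0.108, "hand": 0}, {"dx": 13, "dy": -17.2, "dz": -24, "wx": 0, "wy": 0, "wz": 0.135, "hand": 0}]'

```text
time: 5.2
eef_pos: [0.5655, -0.0692, 0.2434]
orientation: [179.9, -0.1, 10.2]
ft_force: [-0.5, -0.5, -0.9]
gripper_width: 0.0106
```

```bash
python3 go.py .6238 .1073 .24 3.5
```

```text
t 5.2 pos [ 0.5655 -0.0692  0.2434] [ 1.7993e+02 -1.0000e-01  1.0240e+01] F [-0.5 -0.5 -0.9] w 0.0106 j [-35.  13.  44.  93.  -9.  78. -69.]
[0.6238, 0.1073, 0.24, 3.5] [  8.88 -16.33   0.34] [ 0.001  -0.0019  0.1176]
```

Call:
step_arm --plan '[{"dx": 1.8, "dy": -3.2, "dz": 0, "wx": 0, "wy": 0, "wz": 0.024, "hand": 0}, {"dx": 3.6, "dy": -6.5, "dz": 0, "wx": 0, "wy": 0, "wz": 0.048, "hand": 0}, {"dx": 5.4, "dy": -9.8, "dz": 0, "wx": 0, "wy": 0, "wz": 0.072, "hand": 0}, {"dx": 7.2, "dy": -13.1, "dz": 0, "wx": 0, "wy": 0, "wz": 0.096, "hand": 0}, {"dx": 8.9, "dy": -16.3, "dz": 0.3, "wx": 0, "wy": 0, "wz": 0.118, "hand": 0}, {"dx": 8.9, "dy": -16.3, "dz": 0.3, "wx": 0, "wy": 0, "wz": 0.118, "hand": 0}, {"dx": 8.9, "dy": -16.3, "dz": 0.3, "wx": 0, "wy": 0, "wz": 0.118, "hand": 0}]'

```text
time: 5.9
eef_pos: [0.6238, 0.1077, 0.2397]
orientation: [179.9, -0.0, 3.6]
ft_force: [0.0, -0.6, 0.0]
gripper_width: 0.011
```

Run:
```python
from h import *
s=state(); T=wpose(s); save(grab_frame('wrist'),'w2'); np.save('T2.npy',T); save(grab_frame('top'),'t2'); save(grab_frame('scene'),'s2')
print(s['eef_pos'],s['orientation'],s['joints'].round(0),s['gripper_width'])
```

```text
[0.62383545 0.10765454 0.23968911] [ 1.79895872e+02 -4.35297771e-02  3.57522519e+00] [-44.  23.  40.  83. -14.  80. -90.] 0.01095962512299098
```

View pics/w2.png

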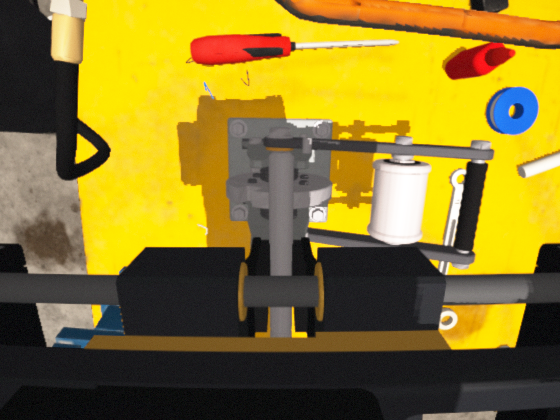

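View pics/s2.png

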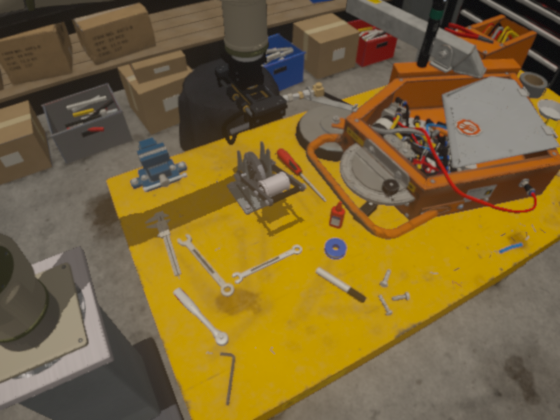

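The wrist view shows the pin held between the pads, running from about (280,140) to (283,335) over the tensioner. The plate corners are near (229,118), (332,121), (327,222) and (231,219).

Run:
```python
import cv2
t=cv2.imread('pics/w2.png')
def z(im,x0,y0,w,h,k,n):
    c=cv2.resize(im[y0:y0+h,x0:x0+w],None,fx=k,fy=k,interpolation=cv2.INTER_CUBIC)
    for i in range(0,w,10): 
        cv2.line(c,(i*k,0),(i*k,6),(0,0,255),1); cv2.putText(c,str(x0+i),(i*k,16),0,.35,(0,0,255),1)
    for i in range(0,h,10): cv2.line(c,(0,i*k),(6,i*k),(0,0,255),1); cv2.putText(c,str(y0+i),(8,i*k+4),0,.35,(0,0,255),1)
    cv2.imwrite(f'pics/{n}.png',c)
z(t,210,100,130,115,5,'wz')
```

```text
(no output)
```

View pics/wz.png

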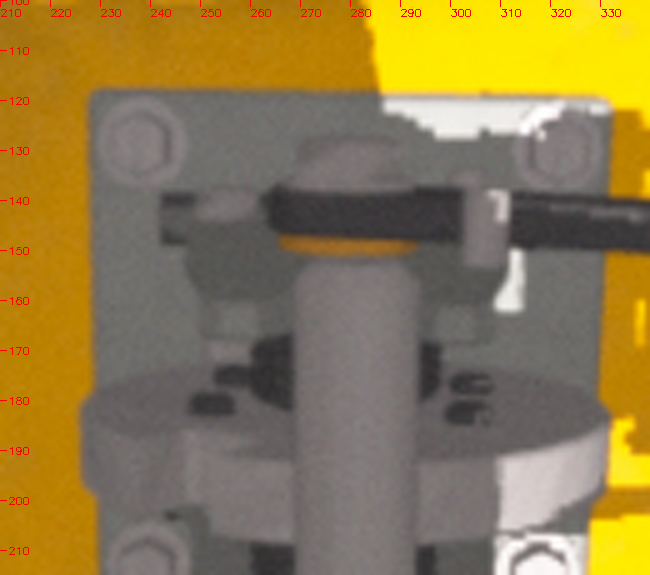

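Run:
```python
from h import *
np.set_printoptions(precision=4,suppress=True)
T=np.load('T2.npy')
p=plane('wrist',[(227.5,118),(332,119.5)],.01,T);print('far corners',p,np.degrees(np.arctan2(*(p[0]-p[1])[[0,1]])), p.mean(0), np.linalg.norm(p[0]-p[1]))
b=plane('wrist',[(237.5,129),(319.5,130.5),(239,212),(317,214)],.015,T);print('bolts',b,b.mean(0),np.degrees(np.arctan2(b[0,0]-b[1,0],b[0,1]-b[1,1])))
print('wheel',plane('wrist',[(226,190),(332,190)],.088,T).mean(0))
q=plane('wrist',[(281.5,151),(282.5,330)],.2437,T);print('pin',q,np.linalg.norm(q[0]-q[1]),np.degrees(np.arctan2(*(q[0]-q[1])[1::-1])))
g=plane('wrist',[(480,153),(464,257)],.144,T);print('grip',g,g.mean(0))
for o in [(.6238,.1073,3.5)]:
    Rz=R.from_euler('z',o[2],degrees=True)
    X=Rz.apply([[62,0,10],[62,60,10],[62,-60,10],[30,8,158],[30,-8,158],[-30,13,158],[36,13,158],[36,-13,158],[0,0,138]] )/1000+[o[0],o[1],0] if 0 else Rz.apply(np.array([[60,62,10],[60,-62,10],[62,60,10],[62,-60,10],[36,13,158],[36,-13,158],[0,0,138],[0,-50,88]])/1000)+[o[0],o[1],0]
    print(proj('wrist',X,T))
```

```text
far corners [[0.6849 0.1706 0.01  ]
 [0.6906 0.0525 0.01  ]] -2.768838769017306 [0.6877 0.1115 0.01  ] 0.11827623999963752
bolts [[0.6736 0.1583 0.015 ]
 [0.6777 0.0661 0.015 ]
 [0.576  0.1537 0.015 ]
 [0.5793 0.06   0.015 ]] [0.6266 0.1095 0.015 ] -2.5319131568432844
wheel [0.6236 0.1083 0.088 ]
pin [[0.6798 0.1102 0.2437]
 [0.5821 0.1035 0.2437]] 0.09788683108164244 3.9462450176862016
grip [[ 0.6766 -0.0457  0.144 ]
 [ 0.5886 -0.0515  0.144 ]] [ 0.6326 -0.0486  0.144 ]
[[225.4135 122.3415]
 [334.6836 122.4834]
 [227.1065 120.5337]
 [332.9968 120.6727]
 [262.3423 164.1812]
 [298.071  164.2169]
 [280.1298 204.2237]
 [332.3103 189.9189]]
```

```bash
python3 go.py .625 .108 .155 3.0
```

```text
t 6.05 pos [0.624  0.1054 0.2406] [ 1.7993e+02 -1.2000e-01  3.3700e+00] F [-0.2 -0.  -0.3] w 0.0109 j [-44.  22.  40.  83. -14.  80. -90.]
[0.625, 0.108, 0.155, 3.0] [ 0.1  -0.26  8.56] [ 0.0012 -0.002   0.0064]
```

Call:
step_arm --plan '[{"dx": 0.1, "dy": -0.2, "dz": 2.5, "wx": 0, "wy": 0, "wz": 0.006, "hand": 0}, {"dx": 0.1, "dy": -0.2, "dz": 5, "wx": 0, "wy": 0, "wz": 0.006, "hand": 0}, {"dx": 0.1, "dy": -0.2, "dz": 7, "wx": 0, "wy": 0, "wz": 0.006, "hand": 0}, {"dx": 0.1, "dy": -0.2, "dz": 8, "wx": 0, "wy": 0, "wz": 0.006, "hand": 0}, {"dx": 0.1, "dy": -0.2, "dz": 8.5, "wx": 0, "wy": 0, "wz": 0.006, "hand": 0}, {"dx": 0.1, "dy": -0.2, "dz": 8.5, "wx": 0, "wy": 0, "wz": 0.006, "hand": 0}]'

```text
time: 6.65
eef_pos: [0.6251, 0.1069, 0.1558]
orientation: [179.9, -0.1, 3.0]
ft_force: [0.1, -0.0, -1.0]
gripper_width: 0.0109
```

```bash
cat > shot.py <<'E'
from h import *
import sys
n=sys.argv[1]; s=state(); T=wpose(s); w=grab_frame('wrist'); save(w,'w'+n); np.save(f'T{n}.npy',T); t=grab_frame('top'); sc=grab_frame('scene'); save(t,'t'+n);save(sc,'s'+n)
r=lambda im,x,y,ww,h:cv2.resize(im[y:y+h,x:x+ww],(400,300),interpolation=cv2.INTER_CUBIC)
a=np.hstack([r(w,180,100,200,150),r(sc,220,130,100,75)]);b=np.hstack([r(t,180,170,120,90),cv2.resize(w,(400,300))])
save(np.vstack([a,b]),'c'+n)
s=state();print(s['time'],s['eef_pos'].round(4),s['orientation'].round(2),s['ft_force'].round(1),s['gripper_width'],s['joints'].round(0))
E
python3 shot.py 3
```

```text
6.8 [0.6256 0.1073 0.1567] [179.95  -0.21   3.01] [-0.1  0.3 -0.4] 0.010661185196939418 [-43.  26.  39.  89. -17.  71. -89.]
```

View pics/c3.png

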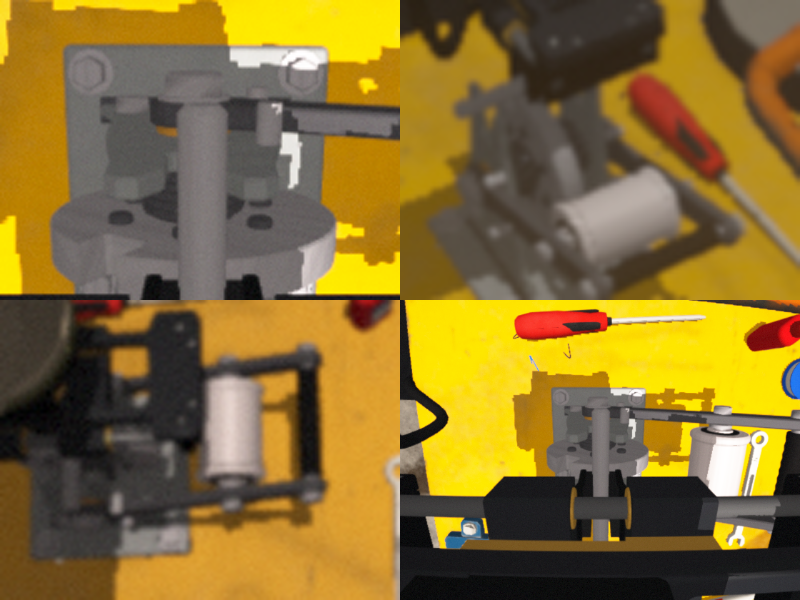

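Run:
```python
from h import *
T=np.load('T3.npy'); np.set_printoptions(precision=1,suppress=True)
Rz=R.from_euler('z',3.0,degrees=True)
X=Rz.apply(np.array([[x,y,z] for x,z in [(36,158),(30,158),(30,148)] for y in (20,13,-13,-20)])/1000)+[.625,.108,0]
P=proj('wrist',X,T); print(P); 
im=cv2.imread('pics/w3.png')
c=cv2.resize(im[140:260,200:360],(800,600),interpolation=cv2.INTER_CUBIC)
for p in P: cv2.circle(c,tuple(int(v) for v in ((p-[200,140])*5)),4,(0,0,255),1)
cv2.imwrite('pics/w3z.png',c)
```

```text
[[236.3 191.7]
 [250.6 191.7]
 [303.9 191.7]
 [318.2 191.7]
 [236.8 203.5]
 [250.9 203.5]
 [303.6 203.5]
 [317.8 203.5]
 [239.1 198.4]
 [252.5 198.3]
 [302.3 198.3]
 [315.7 198.3]]
```

View pics/w3z.png

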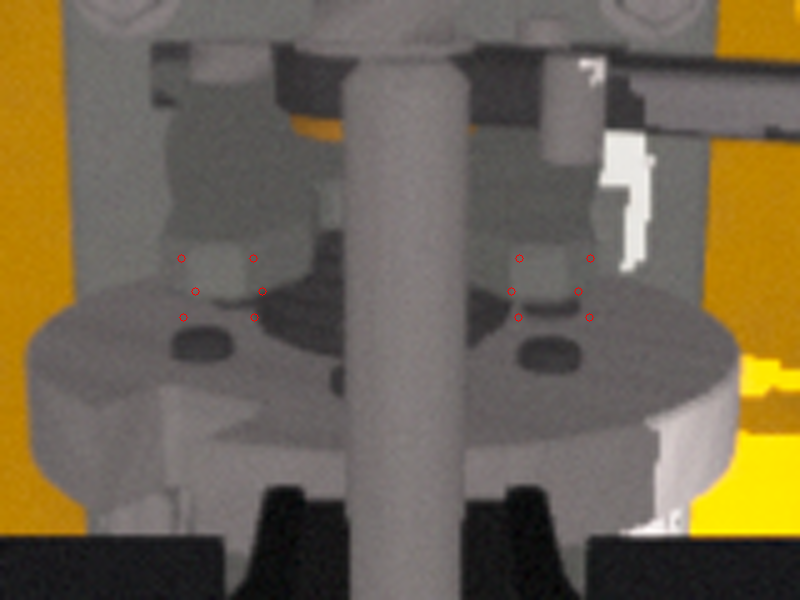

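Call:
step_arm --plan '[{"dx": 0, "dy": -0.28, "dz": 0, "wx": 0, "wy": 0, "wz": 0, "hand": 0}, {"dx": 0, "dy": -0.28, "dz": 0.2, "wx": 0, "wy": 0, "wz": 0, "hand": 0}, {"dx": 0, "dy": -0.28, "dz": 0.5, "wx": 0, "wy": 0, "wz": 0, "hand": 0}, {"dx": 0, "dy": -0.28, "dz": 0.6, "wx": 0, "wy": 0, "wz": 0, "hand": 0}, {"dx": 0, "dy": -0.28, "dz": 0.6, "wx": 0, "wy": 0, "wz": 0, "hand": 0}]'

```text
time: 7.3
eef_pos: [0.6253, 0.11, 0.1503]
orientation: [179.9, -0.2, 3.0]
ft_force: [-0.5, -0.2, -0.5]
gripper_width: 0.0109
```

```bash
python3 shot.py 4
python3 - <<'E'
import cv2
im=cv2.imread('pics/w4.png')
cv2.imwrite('pics/w4z.png',cv2.resize(im[140:260,200:360],(800,600),interpolation=cv2.INTER_CUBIC))
E
```

```text
7.45 [0.6255 0.11   0.1507] [179.95  -0.21   3.01] [-0.3 -0.1 -0.2] 0.011112166242149191 [-43.  26.  38.  89. -17.  70. -89.]
```

View pics/w4z.png

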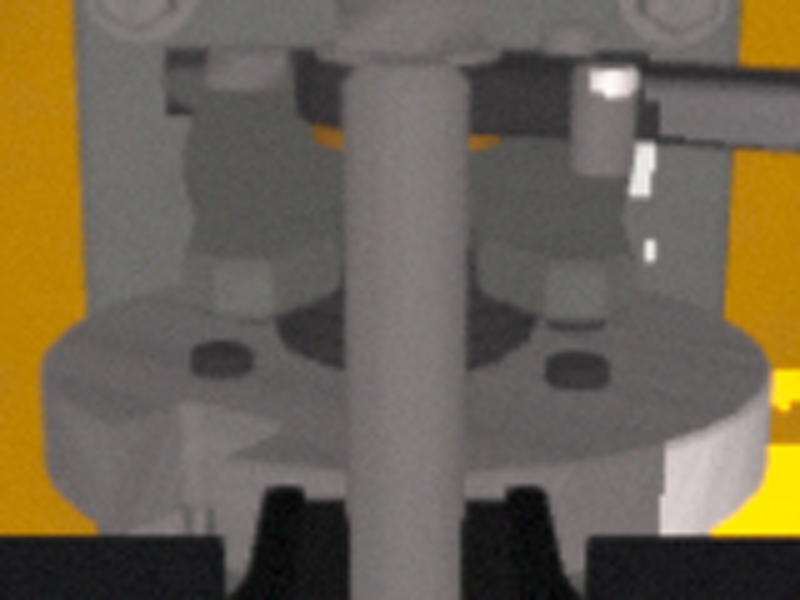

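View pics/c4.png

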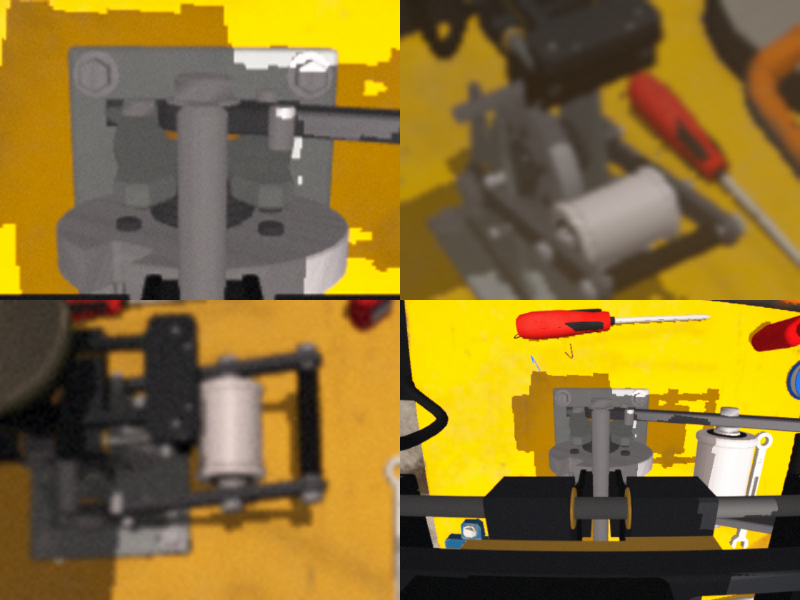

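The pin centre (col 407 zoomed) now sits midway between the prong inner edges (270 and 548). I'll descend slowly.

Call:
step_arm --plan '[{"dx": 0, "dy": 0, "dz": 0.2, "wx": 0, "wy": 0, "wz": 0, "hand": 0}, {"dx": 0, "dy": 0, "dz": 0.4, "wx": 0, "wy": 0, "wz": 0, "hand": 0}, {"dx": 0, "dy": 0, "dz": 0.6, "wx": 0, "wy": 0, "wz": 0, "hand": 0}, {"dx": 0, "dy": 0, "dz": 0.75, "wx": 0, "wy": 0, "wz": 0, "hand": 0}, {"dx": 0, "dy": 0, "dz": 0.75, "wx": 0, "wy": 0, "wz": 0, "hand": 0}]'

```text
time: 7.95
eef_pos: [0.6254, 0.11, 0.1429]
orientation: [179.9, -0.2, 3.0]
ft_force: [-0.3, 0.4, -0.1]
gripper_width: 0.0108
```

Call:
step_arm --plan '[{"dx": 0, "dy": 0, "dz": 0.08, "wx": 0, "wy": 0, "wz": 0, "hand": 0}, {"dx": 0, "dy": 0, "dz": 0.15, "wx": 0, "wy": 0, "wz": 0, "hand": 0}, {"dx": 0, "dy": 0, "dz": 0.15, "wx": 0, "wy": 0, "wz": 0, "hand": 0}]'

```text
time: 8.25
eef_pos: [0.6253, 0.1099, 0.1413]
orientation: [179.9, -0.2, 3.0]
ft_force: [0.1, 0.2, -1.1]
gripper_width: 0.011
```

Call:
step_arm --plan '[{"dx": 0, "dy": 0, "dz": 0.06, "wx": 0, "wy": 0, "wz": 0, "hand": 0}, {"dx": 0, "dy": 0, "dz": 0.1, "wx": 0, "wy": 0, "wz": 0, "hand": 0}, {"dx": 0, "dy": 0, "dz": 0.1, "wx": 0, "wy": 0, "wz": 0, "hand": 0}]'

```text
time: 8.55
eef_pos: [0.6253, 0.1099, 0.1403]
orientation: [179.9, -0.2, 3.0]
ft_force: [0.1, 0.1, -0.2]
gripper_width: 0.0108
```

```bash
python3 shot.py 5
python3 - <<'E'
import cv2
im=cv2.imread('pics/w5.png')
cv2.imwrite('pics/w5z.png',cv2.resize(im[140:260,200:360],(800,600),interpolation=cv2.INTER_CUBIC))
E
```

```text
8.7 [0.6254 0.1099 0.1403] [ 1.7994e+02 -1.7000e-01  3.0000e+00] [ 0.3  0.6 -1.3] 0.011057525224299383 [-43.  27.  38.  90. -17.  69. -88.]
```

View pics/w5z.png

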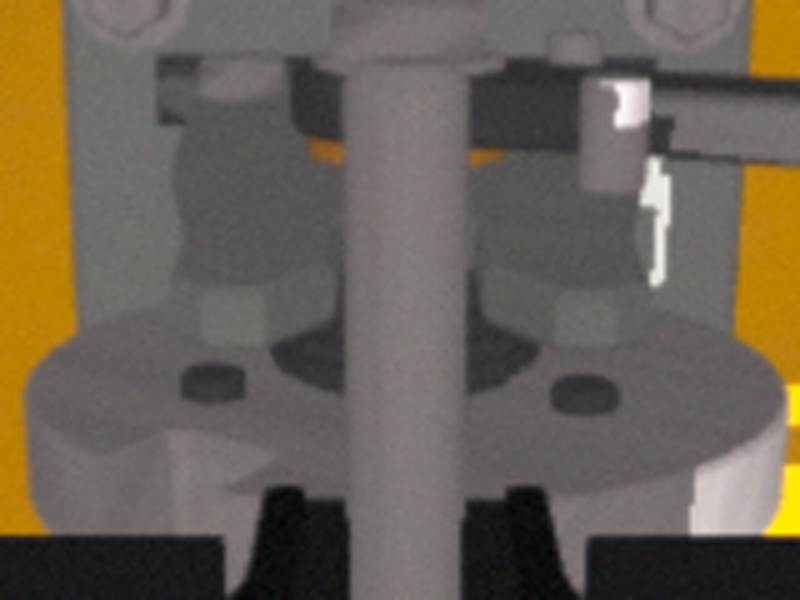

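The pin is centred between the flares (265/555 against 407). Releasing.

Call:
step_arm --plan '[{"dx": 0, "dy": 0, "dz": 0.03, "wx": 0, "wy": 0, "wz": 0, "hand": 1.4}, {"dx": 0, "dy": 0, "dz": 0.03, "wx": 0, "wy": 0, "wz": 0, "hand": 1.8}, {"dx": 0, "dy": 0, "dz": 0.03, "wx": 0, "wy": 0, "wz": 0, "hand": 2.5}, {"dx": 0, "dy": 0, "dz": 0.03, "wx": 0, "wy": 0, "wz": 0, "hand": 3.5}, {"dx": 0, "dy": 0, "dz": 0.03, "wx": 0, "wy": 0, "wz": 0, "hand": 4}, {"dx": 0, "dy": 0, "dz": 0, "wx": 0, "wy": 0, "wz": 0, "hand": 4}]'

```text
time: 9.3
eef_pos: [0.6254, 0.11, 0.1403]
orientation: [179.9, -0.2, 3.0]
ft_force: [0.1, 0.8, -0.4]
gripper_width: 0.0375
```

```bash
python3 shot.py 6
```

```text
9.45 [0.6254 0.11   0.1404] [179.94  -0.18   3.  ] [-0.2 -0.1  0.3] 0.03953011170881876 [-43.  27.  38.  90. -17.  69. -88.]
```

View pics/c6.png

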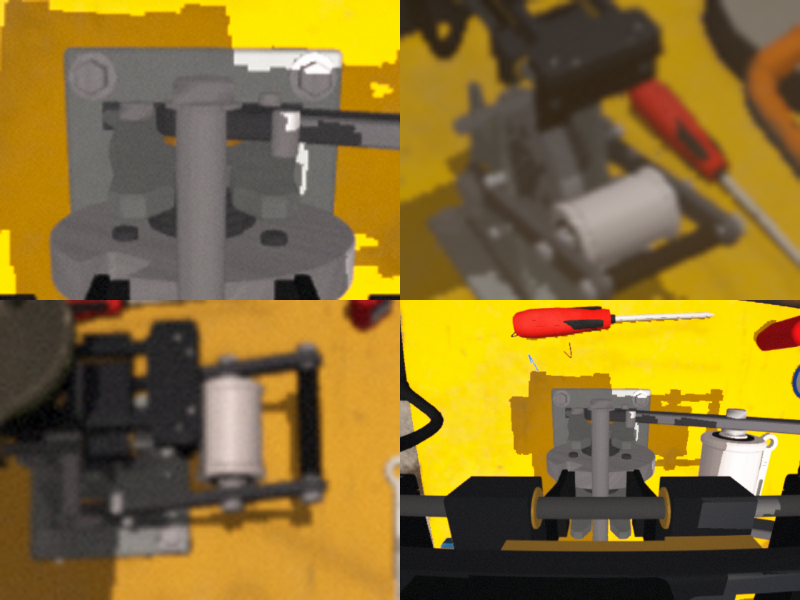

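The pin stayed put as the jaws opened. Next I'll retreat straight up.

Call:
step_arm --plan '[{"dx": 0, "dy": 0, "dz": -0.5, "wx": 0, "wy": 0, "wz": 0, "hand": 4}, {"dx": 0, "dy": 0, "dz": -1.5, "wx": 0, "wy": 0, "wz": 0, "hand": 4}, {"dx": 0, "dy": 0, "dz": -3, "wx": 0, "wy": 0, "wz": 0, "hand": 4}, {"dx": 0, "dy": 0, "dz": -6, "wx": 0, "wy": 0, "wz": 0, "hand": 3}, {"dx": 0, "dy": 2, "dz": -8, "wx": 0, "wy": 0, "wz": 0, "hand": 2}, {"dx": 0, "dy": 5, "dz": -8, "wx": 0, "wy": 0, "wz": 0, "hand": 1}, {"dx": 0, "dy": 8.5, "dz": -8, "wx": 0, "wy": 0, "wz": 0, "hand": 0}, {"dx": 0, "dy": 12, "dz": -8, "wx": 0, "wy": 0, "wz": 0, "hand": 0}, {"dx": 0, "dy": 14.5, "dz": -8, "wx": 0, "wy": 0, "wz": 0, "hand": 0}, {"dx": 0, "dy": 16, "dz": -8, "wx": 0, "wy": 0, "wz": 0, "hand": 0}]'

```text
time: 10.45
eef_pos: [0.6336, -0.0526, 0.2221]
orientation: [179.9, -0.3, 2.8]
ft_force: [0.3, -0.2, 0.7]
gripper_width: 0.0011
```

```bash
python3 shot.py 7; python3 go.py
```

```text
10.6 [ 0.6337 -0.0498  0.2212] [179.96  -0.22   2.95] [0.5 0.9 0. ] 0.00011768774424169534 [-31.  24.  42.  84. -16.  78. -75.]
t 10.6 pos [ 0.6337 -0.0498  0.2212] [179.96  -0.22   2.95] F [0.5 0.9 0. ] w 0.0001 j [-31.  24.  42.  84. -16.  78. -75.]
```

View pics/c7.png

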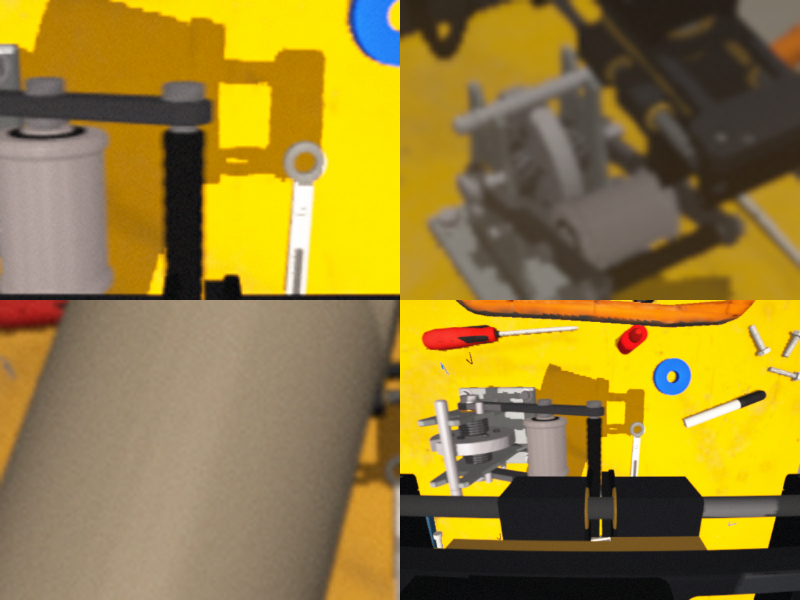

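View pics/w7.png

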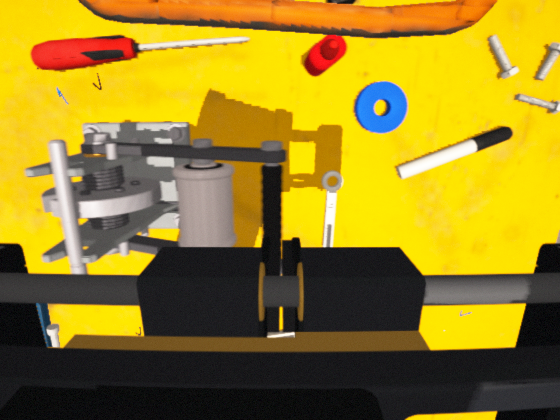

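The pin lies level across both cheeks in scene. In wrist, the grip bar is at col ~272, rows 150–245, near the closed fingertips.

Run:
```python
from h import *
T=np.load('T7.npy'); im=cv2.imread('pics/w7.png'); np.set_printoptions(precision=4,suppress=True)
s=state();print(s['eef_pos'])
print('bar',plane('wrist',[(272,160),(270.5,240)],.144,T))
Tt=T@np.linalg.inv(np.array(camera_params('wrist')['tool_from_camera']))
for z in (0,-.019,-.04): print('tcp',proj('wrist',Tt[:3,3]+Tt[:3,2]*z,T))
cv2.imwrite('pics/w7z.png',cv2.resize(im[140:350,220:340],(480,840)[:2],interpolation=cv2.INTER_CUBIC)[:600])
```

```text
[ 0.6337 -0.0498  0.2212]
bar [[ 0.6731 -0.0451  0.144 ]
 [ 0.6119 -0.0466  0.144 ]]
tcp [[279.6688 257.3881]]
tcp [[279.5846 274.5628]]
tcp [[279.4667 298.7064]]
```

View pics/w7z.png

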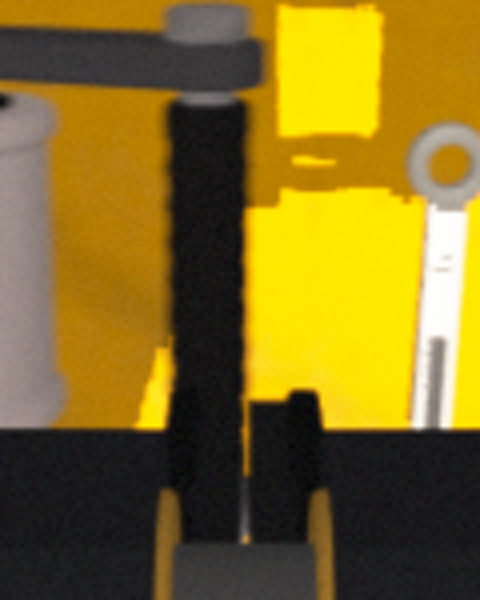

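```bash
python3 go.py .6331 -.0453 .16 3 .6331 -.0453 .1523 3
```

```text
t 10.6 pos [ 0.6337 -0.0498  0.2212] [179.96  -0.22   2.95] F [0.5 0.9 0. ] w 0.0001 j [-31.  24.  42.  84. -16.  78. -75.]
[0.6331, -0.0453, 0.16, 3.0] [-0.06 -0.46  6.12] [ 0.0007 -0.0038 -0.0009]
[0.6331, -0.0453, 0.1523, 3.0] [-0.06 -0.46  6.89] [ 0.0007 -0.0038 -0.0009]
```

Call:
step_arm --plan '[{"dx": -0.06, "dy": -0.45, "dz": 2, "wx": 0, "wy": -0.004, "wz": 0, "hand": 0}, {"dx": -0.06, "dy": -0.45, "dz": 4, "wx": 0, "wy": -0.004, "wz": 0, "hand": 0}, {"dx": -0.06, "dy": -0.45, "dz": 5.5, "wx": 0, "wy": -0.004, "wz": 0, "hand": 0}, {"dx": -0.06, "dy": -0.45, "dz": 6.2, "wx": 0, "wy": -0.004, "wz": 0, "hand": 0}, {"dx": -0.06, "dy": -0.45, "dz": 6.6, "wx": 0, "wy": -0.004, "wz": 0, "hand": 0}, {"dx": -0.06, "dy": -0.45, "dz": 6.9, "wx": 0, "wy": -0.004, "wz": 0, "hand": 0}, {"dx": -0.06, "dy": -0.45, "dz": 6.9, "wx": 0, "wy": -0.004, "wz": 0, "hand": 0}]'

```text
time: 11.3
eef_pos: [0.6335, -0.0452, 0.1528]
orientation: [180.0, -0.0, 3.0]
ft_force: [-1.7, 1.4, 3.6]
gripper_width: 0.0005
```

```bash
python3 shot.py 8; python3 go.py .6335 -.0528 .1247 3 .6336 -.0553 .096 3 .6335 -.0528 .0674 3 .6333 -.0497 .0533 3
```

```text
11.45 [ 0.6335 -0.0452  0.1529] [ 1.7999e+02 -4.0000e-02  2.9600e+00] [-0.9  2.7  3.2] 0.00033675139782560854 [-31.  27.  41.  89. -18.  71. -74.]
t 11.45 pos [ 0.6335 -0.0452  0.1529] [ 1.7999e+02 -4.0000e-02  2.9600e+00] F [-0.9  2.7  3.2] w 0.0003 j [-31.  27.  41.  89. -18.  71. -74.]
[0.6335, -0.0528, 0.1247, 3.0] [-0.04  0.76  2.82] [ 0.0003 -0.0007 -0.0007]
[0.6336, -0.0553, 0.096, 3.0] [-0.04  1.01  5.69] [ 0.0003 -0.0007 -0.0007]
[0.6335, -0.0528, 0.0674, 3.0] [-0.04  0.76  8.55] [ 0.0003 -0.0007 -0.0007]
[0.6333, -0.0497, 0.0533, 3.0] [-0.05  0.45  9.96] [ 0.0003 -0.0007 -0.0007]
```

View pics/c8.png

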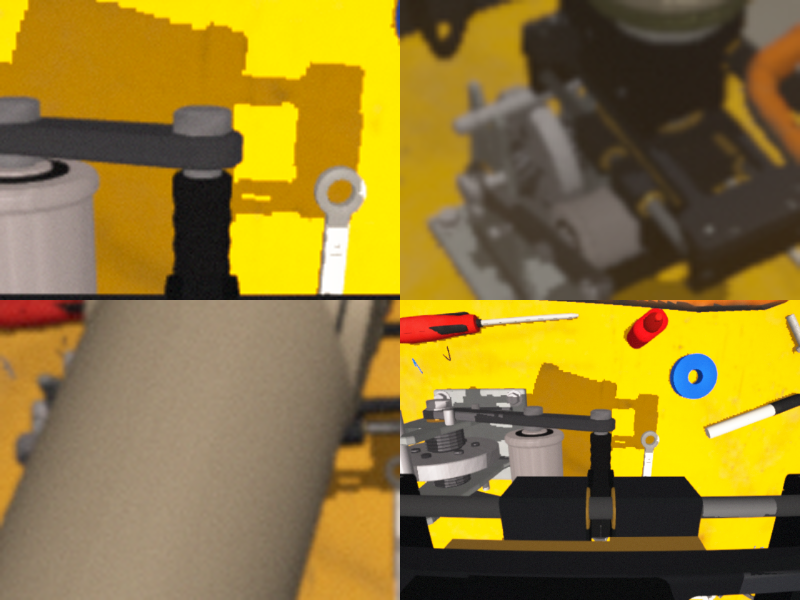

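Contact is made at z = 0.1528 (3 N), with the bar under the fingertips. I'll press down along the arc.

Call:
step_arm --plan '[{"dx": 0, "dy": 0.15, "dz": 0.5, "wx": 0, "wy": 0, "wz": 0, "hand": 0}, {"dx": 0, "dy": 0.35, "dz": 1.1, "wx": 0, "wy": 0, "wz": 0, "hand": 0}, {"dx": 0, "dy": 0.5, "dz": 1.7, "wx": 0, "wy": 0, "wz": 0, "hand": 0}, {"dx": 0, "dy": 0.62, "dz": 2.3, "wx": 0, "wy": 0, "wz": 0, "hand": 0}, {"dx": 0, "dy": 0.77, "dz": 2.9, "wx": 0, "wy": 0, "wz": 0, "hand": 0}, {"dx": 0, "dy": 0.87, "dz": 3.5, "wx": 0, "wy": 0, "wz": 0, "hand": 0}, {"dx": 0, "dy": 0.93, "dz": 4.1, "wx": 0, "wy": 0, "wz": 0, "hand": 0}, {"dx": 0, "dy": 0.98, "dz": 4.7, "wx": 0, "wy": 0, "wz": 0, "hand": 0}, {"dx": 0, "dy": 1.0, "dz": 5.3, "wx": 0, "wy": 0, "wz": 0, "hand": 0}, {"dx": 0, "dy": 1.0, "dz": 5.7, "wx": 0, "wy": 0, "wz": 0, "hand": 0}]'

```text
time: 12.45
eef_pos: [0.6343, -0.0573, 0.0956]
orientation: [179.9, -0.1, 2.9]
ft_force: [-0.8, -4.4, 6.6]
gripper_width: 0.0007
```

```bash
python3 shot.py 9; python3 go.py  .6335 -.0528 .0674 3 .6333 -.0497 .0533 3
```

```text
12.6 [ 0.6342 -0.0568  0.0957] [ 1.7988e+02 -7.0000e-02  2.8800e+00] [-1.  -3.6  5.3] 0.0003536151526078745 [-28.  30.  39.  92. -21.  65. -71.]
t 12.6 pos [ 0.6342 -0.0568  0.0957] [ 1.7988e+02 -7.0000e-02  2.8800e+00] F [-1.  -3.6  5.3] w 0.0004 j [-28.  30.  39.  92. -21.  65. -71.]
[0.6335, -0.0528, 0.0674, 3.0] [-0.05 -0.41  2.83] [ 0.002  -0.0012 -0.0021]
[0.6333, -0.0497, 0.0533, 3.0] [-0.06 -0.72  4.24] [ 0.002  -0.0012 -0.0021]
```

View pics/c9.png

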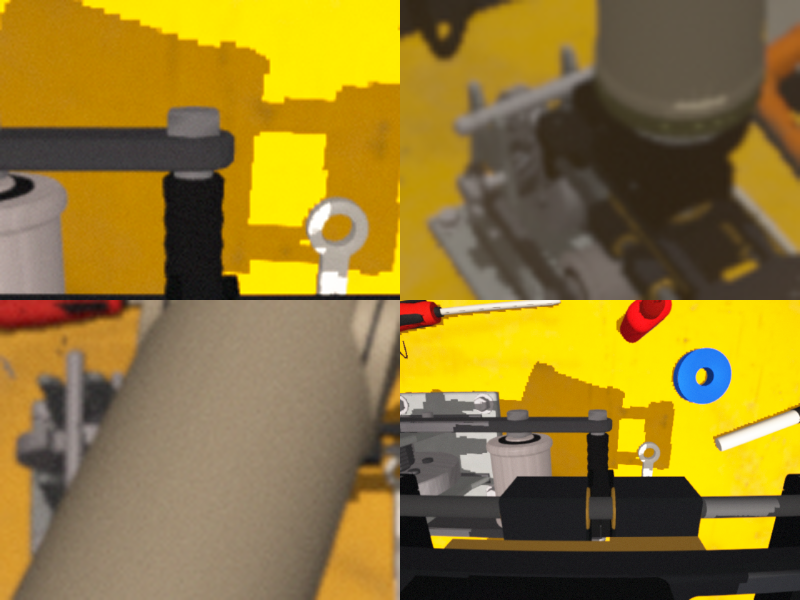

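Call:
step_arm --plan '[{"dx": 0, "dy": -0.15, "dz": 0.5, "wx": 0, "wy": 0, "wz": 0, "hand": 0}, {"dx": 0, "dy": -0.2, "dz": 1.0, "wx": 0, "wy": 0, "wz": 0, "hand": 0}, {"dx": 0, "dy": -0.25, "dz": 1.5, "wx": 0, "wy": 0, "wz": 0, "hand": 0}, {"dx": 0, "dy": -0.32, "dz": 2.0, "wx": 0, "wy": 0, "wz": 0, "hand": 0}, {"dx": 0, "dy": -0.4, "dz": 2.5, "wx": 0, "wy": 0, "wz": 0, "hand": 0}, {"dx": 0, "dy": -0.48, "dz": 3.0, "wx": 0, "wy": 0, "wz": 0, "hand": 0}, {"dx": 0, "dy": -0.57, "dz": 3.5, "wx": 0, "wy": 0, "wz": 0, "hand": 0}, {"dx": 0, "dy": -0.65, "dz": 3.9, "wx": 0, "wy": 0, "wz": 0, "hand": 0}, {"dx": 0, "dy": -0.72, "dz": 4.2, "wx": 0, "wy": 0, "wz": 0, "hand": 0}, {"dx": 0, "dy": -0.74, "dz": 4.3, "wx": 0, "wy": 0, "wz": 0, "hand": 0}]'

```text
time: 13.6
eef_pos: [0.6341, -0.0512, 0.0527]
orientation: [179.8, -0.1, 2.8]
ft_force: [-0.2, -4.0, 6.6]
gripper_width: 0.0006
```

```bash
python3 shot.py 10
```

```text
13.75 [ 0.6341 -0.0512  0.0529] [ 1.7978e+02 -1.1000e-01  2.8100e+00] [ 0.  -4.7  6.9] 0.0005615049993492427 [-28.  33.  38.  94. -22.  61. -71.]
```

View pics/c10.png

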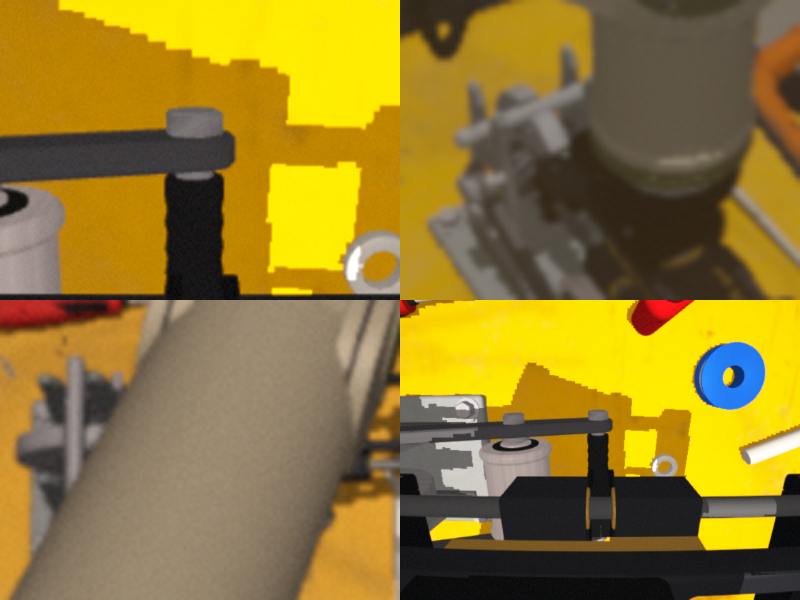

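In scene, the pin's near end moved down about 2.5 px against the previous picture. I'll check that against the projected drop.

Run:
```python
from h import *
d=np.array([np.cos(np.radians(3)),np.sin(np.radians(3)),0])
for z in (.144,.132): print(z,proj('scene',np.array([.625,.1095,z])-.055*d),proj('scene',np.array([.625,.1095,z])))
a=[cv2.resize(cv2.imread(f'pics/s{n}.png')[140:200,222:282],(390,390),interpolation=cv2.INTER_CUBIC) for n in (9,10)]
cv2.imwrite('pics/cmp.png',np.hstack(a))
```

```text
0.144 [[233.33013117 161.8205315 ]] [[252.94662019 153.89407566]]
0.132 [[233.73939487 165.26791806]] [[253.17017382 157.35131415]]
```

View pics/cmp.png

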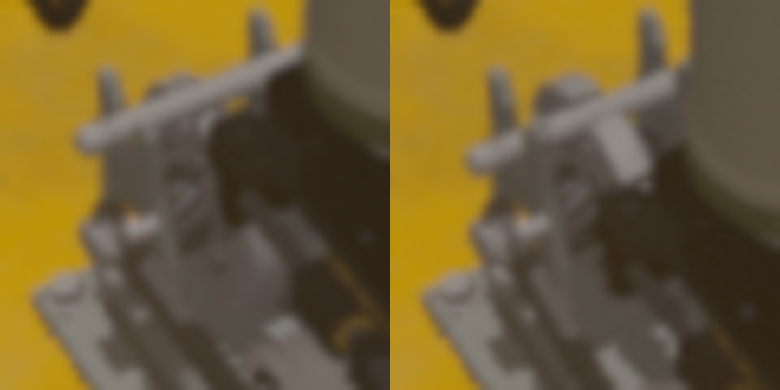

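The drop is 3.2 px against 3.4 px predicted, and the rim now shows on both sides of the pin, so it is seated. I'll ease up slowly.

Call:
step_arm --plan '[{"dx": 0, "dy": 0.02, "dz": -0.12, "wx": 0, "wy": 0, "wz": 0, "hand": 0}, {"dx": 0, "dy": 0.05, "dz": -0.24, "wx": 0, "wy": 0, "wz": 0, "hand": 0}, {"dx": 0, "dy": 0.08, "dz": -0.36, "wx": 0, "wy": 0, "wz": 0, "hand": 0}, {"dx": 0, "dy": 0.1, "dz": -0.48, "wx": 0, "wy": 0, "wz": 0, "hand": 0}, {"dx": 0, "dy": 0.13, "dz": -0.6, "wx": 0, "wy": 0, "wz": 0, "hand": 0}, {"dx": 0, "dy": 0.15, "dz": -0.72, "wx": 0, "wy": 0, "wz": 0, "hand": 0}, {"dx": 0, "dy": 0.18, "dz": -0.84, "wx": 0, "wy": 0, "wz": 0, "hand": 0}, {"dx": 0, "dy": 0.2, "dz": -0.96, "wx": 0, "wy": 0, "wz": 0, "hand": 0}, {"dx": 0, "dy": 0.22, "dz": -1.06, "wx": 0, "wy": 0, "wz": 0, "hand": 0}, {"dx": 0, "dy": 0.24, "dz": -1.14, "wx": 0, "wy": 0, "wz": 0, "hand": 0}]'

```text
time: 14.75
eef_pos: [0.6342, -0.0535, 0.0643]
orientation: [179.8, -0.1, 2.8]
ft_force: [-0.4, 0.0, 5.5]
gripper_width: 0.0006
```

Call:
step_arm --plan '[{"dx": 0, "dy": 0.02, "dz": -0.06, "wx": 0, "wy": 0, "wz": 0, "hand": 0}, {"dx": 0, "dy": 0.03, "dz": -0.12, "wx": 0, "wy": 0, "wz": 0, "hand": 0}, {"dx": 0, "dy": 0.04, "dz": -0.18, "wx": 0, "wy": 0, "wz": 0, "hand": 0}, {"dx": 0, "dy": 0.05, "dz": -0.24, "wx": 0, "wy": 0, "wz": 0, "hand": 0}, {"dx": 0, "dy": 0.06, "dz": -0.3, "wx": 0, "wy": 0, "wz": 0, "hand": 0}, {"dx": 0, "dy": 0.06, "dz": -0.3, "wx": 0, "wy": 0, "wz": 0, "hand": 0}]'

```text
time: 15.35
eef_pos: [0.6341, -0.0539, 0.0671]
orientation: [179.8, -0.1, 2.8]
ft_force: [-0.1, 0.5, 1.2]
gripper_width: 0.0005
```

Call:
step_arm --plan '[{"dx": 0, "dy": 0, "dz": -0.06, "wx": 0, "wy": 0, "wz": 0, "hand": 0}, {"dx": 0, "dy": 0, "dz": -0.12, "wx": 0, "wy": 0, "wz": 0, "hand": 0}, {"dx": 0, "dy": 0, "dz": -0.18, "wx": 0, "wy": 0, "wz": 0, "hand": 0}, {"dx": 0, "dy": 0, "dz": -0.24, "wx": 0, "wy": 0, "wz": 0, "hand": 0}, {"dx": 0, "dy": 0, "dz": -0.3, "wx": 0, "wy": 0, "wz": 0, "hand": 0}, {"dx": 0, "dy": 0, "dz": -0.4, "wx": 0, "wy": 0, "wz": 0, "hand": 0}, {"dx": 0, "dy": 0, "dz": -0.4, "wx": 0, "wy": 0, "wz": 0, "hand": 0}]'

```text
time: 16.05
eef_pos: [0.6343, -0.0539, 0.0713]
orientation: [179.8, -0.1, 2.8]
ft_force: [-0.2, -0.0, 0.2]
gripper_width: 0.0002
```

```bash
python3 shot.py 11
```

```text
16.2 [ 0.6342 -0.0539  0.0711] [ 1.7981e+02 -1.1000e-01  2.8100e+00] [-0.5  0.3  0.3] 0.0003030944201074789 [-28.  32.  39.  93. -22.  63. -71.]
```

View pics/c11.png

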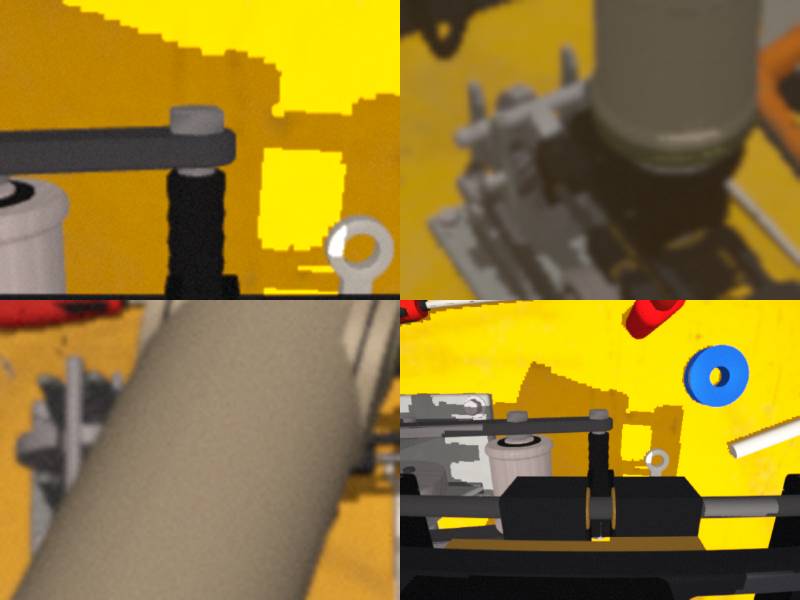

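The contact force is zero and the pin alone holds the arm. I'll lift clear and check.

Call:
step_arm --plan '[{"dx": 0, "dy": 0, "dz": -1, "wx": 0, "wy": 0, "wz": 0, "hand": 0}, {"dx": 0, "dy": 0, "dz": -3, "wx": 0, "wy": 0, "wz": 0, "hand": 0}, {"dx": 0, "dy": 0, "dz": -6, "wx": 0, "wy": 0, "wz": 0, "hand": 0}, {"dx": 0, "dy": 0, "dz": -9.5, "wx": 0, "wy": 0, "wz": 0, "hand": 0}, {"dx": 0, "dy": 0, "dz": -13, "wx": 0, "wy": 0, "wz": 0, "hand": 0}, {"dx": -3, "dy": 0, "dz": -15.5, "wx": 0, "wy": 0, "wz": 0, "hand": 0}, {"dx": -7, "dy": 1, "dz": -17, "wx": 0, "wy": 0, "wz": 0, "hand": 0}, {"dx": -10, "dy": 3, "dz": -18, "wx": 0, "wy": 0, "wz": 0, "hand": 0}, {"dx": -13, "dy": 5, "dz": -18, "wx": 0, "wy": 0, "wz": 0, "hand": 0}, {"dx": -14, "dy": 7, "dz": -18, "wx": 0, "wy": 0, "wz": 0, "hand": 0}]'

```text
time: 17.2
eef_pos: [0.4953, -0.1316, 0.2522]
orientation: [179.9, -0.2, 2.7]
ft_force: [0.8, -0.4, -0.2]
gripper_width: 0.0003
```

Call:
step_arm --plan '[{"dx": 0, "dy": 3, "dz": 0, "wx": 0, "wy": 0, "wz": 0, "hand": 0}, {"dx": 0, "dy": 7, "dz": 0, "wx": 0, "wy": 0, "wz": 0, "hand": 0}, {"dx": 0, "dy": 11, "dz": 0, "wx": 0, "wy": 0, "wz": 0, "hand": 0}, {"dx": 0, "dy": 14, "dz": 0, "wx": 0, "wy": 0, "wz": 0, "hand": 0}, {"dx": 0, "dy": 15, "dz": 0, "wx": 0, "wy": 0, "wz": 0, "hand": 0}, {"dx": 0, "dy": 15, "dz": 0, "wx": 0, "wy": 0, "wz": 0, "hand": 0}]'

```text
time: 17.8
eef_pos: [0.5019, -0.2829, 0.2527]
orientation: [179.9, -0.2, 2.6]
ft_force: [-0.9, -1.1, 0.5]
gripper_width: 0.0003
```

```bash
python3 shot.py 12
```

```text
17.95 [ 0.5029 -0.2798  0.2524] [179.99  -0.2    2.84] [-0.4  0.5 -0.2] 0.00015765012380858015 [-19.  16.  54.  91. -13.  79. -51.]
```

View pics/c12.png

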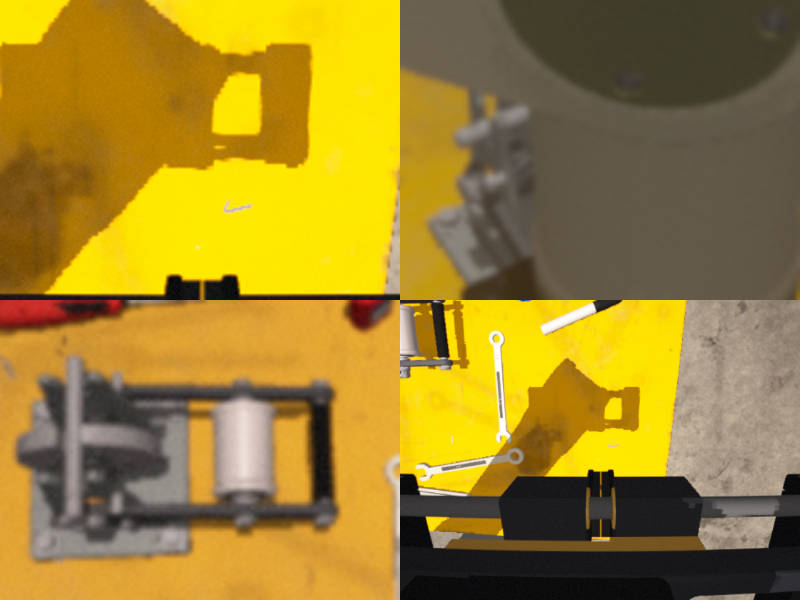

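View pics/s12.png

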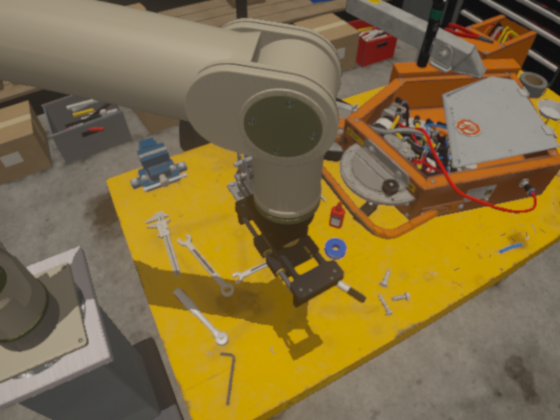

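The top view shows the pin across both cheeks, the wheel rim on either side of it, and the arm down with the robot clear. One last check of the bar height, then I'll hand in.

Run:
```python
from h import *
n=np.array([.052,-.9986,0]);
for z,r in ((.144,.155),(.058,.1623),(.045,.159)): print(z,proj('top',np.array([.625,.1095,z])+r*n))
print('meas col ~',180+322*.3)
for k,c in (('pin z.132',.132),('z.144',.144)): print(k,proj('top',np.array([.625,.1095,c])), proj('top',np.array([.625-.055,.1095-.003,c])),proj('top',np.array([.625+.055,.1095+.003,c])))
print('pin ends meas',180+73*.3,170+217*.3,180+75*.3,170+57*.3)
print(ctrl.job_done())
```

```text
0.144 [[272.3623878  206.57580734]]
0.058 [[276.31881231 215.42205291]]
0.045 [[275.04769937 216.70019848]]
meas col ~ 276.6
pin z.132 [[202.38027251 210.9991416 ]] [[202.37021311 235.55278576]] [[202.38207895 187.16470474]]
z.144 [[201.25732018 209.67988179]] [[201.23026978 234.56282147]] [[201.27528327 185.53545835]]
pin ends meas 201.9 235.1 202.5 187.1
the job is handed in; nothing more can be done
None
```

The tensioner is locked back with the pin alone holding the arm, and the job was handed in at about 18 s of the 54 s allowed.

- **Pin:** I picked it up, laid it level across both slots on the wheel's rim, and released it there. The scene view showed it lying level across both cheeks.
- **Arm:** I pressed the grip bar down along its arc with closed fingers, at about 7 N. The pin dropped into the notch: its near end moved 3.2 px in the scene view, against 3.4 px predicted for the 12 mm drop.
- **Easing up:** I raised the arm slowly until the contact force fell to zero at z of about 0.067–0.071, close to the predicted resting height. The robot then moved clear.

**Last checks:**
- The top view shows the grip bar at column 276.6, against 276.3 predicted for the pinned position.
- The pin's far end matches the seated height in the top view. The near end falls between the seated and unseated predictions, within reading accuracy.
- I moved nothing else on purpose, but I did not measure the spanner, tape, marker and bottle again. In the last pictures they looked unmoved.

One disagreement along the way: my first estimate of the slot centre from the plate was about 3 mm off in y compared with the wrist view of the cheek prongs. I went with the wrist view, and the pin went in without contact force.

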